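# Load the engraver's work plate

## Task

Load the work plate for engraving: seat the brass master block with the tongue flat and fully home in the plate's shaped pocket, motif up, and straighten the two rectangular brass blanks into an even row with it, one lying flat and square on each of the two scribed outlines, in whichever order. Set the brass down rather than dropping it, and leave everything else on the bench where it is.

Things in the scene. Friction and masses are not known exactly. Their poses are not given: they have to be found in the camera images.
- plate: fixed aluminium work plate on the bench, 110 x 300 mm (its x, y), top face 18 mm above the bench. Origin: centre of its underside. Along y: pocket at the +y end, middle outline, end outline. Two steel studs, 12 mm across, stand 22 mm above the top face at plate x = +-45 mm, y = 137 mm. Its yaw varies within +-0.35 rad.
- pocket (a point): centre of the pocket's floor, 10 mm above the bench, plate x = 0, y = 90 mm; axes as the plate's. The pocket is 8 mm deep with upright walls: a rectangle 58 x 40 mm (x, y) centred here, plus a slot 20 mm wide (y) for the tongue, from the +x end of the rectangle to x = 42 mm.
- outline_mid (a point): centre of the scribed dark rectangle (61 x 48 mm, long side along plate x) in the middle of the plate, on the top face: plate x = 0, y = 0, 18 mm above the bench; axes parallel to the plate's.
- outline_end (a point): centre of the same scribed rectangle near the end away from the pocket: plate x = 0, y = -90 mm, on the top face, 18 mm above the bench; axes parallel to the plate's.
- keyed: loose brass master block: rectangle 54 x 36 mm (x, y), 24 mm high, with an equally high tongue 16 mm wide (y) standing out 12 mm from the middle of its +x end; round motif 30 mm across, 1 mm high, on top. Origin: centre of the rectangle's underside. Starts flat on the bench left or right of the plate, any yaw; 0.43 kg. Fits the pocket with 2 mm to spare on each side, then stands 16 mm proud.
- tongue (a point): middle of the end of the master block's tongue, on the underside: 39 mm along the block's +x from its origin.
- blank_a: loose brass rectangular blank, 58 x 46 x 20 mm (x, y, z), plain on all faces. Origin: centre of its underside. It starts lying flat and skewed on the work plate, about 0.4 kg.
- blank_b: loose brass rectangular blank, 58 x 46 x 20 mm (x, y, z), plain on all faces. Origin: centre of its underside. It starts lying flat and skewed on the work plate, about 0.4 kg.
- disc: bystander: loose brass disc, 44 mm across, 18 mm high, on the bench beside the plate. Origin: centre of its underside.
- loupe: bystander: black eye loupe standing on the bench, 42 mm across, 34 mm high. Origin: centre of its underside.
- jar: bystander: small amber glass jar with black cap, 42 mm across, 48 mm high. Origin: centre of its underside.
- graver_a: bystander: graver lying on the bench beyond the plate, about 115 mm long (x from -40 to +75 mm), 24 mm high at its wooden handle. Origin: on the underside, where the steel blade begins.
- graver_b: bystander: a second graver like graver_a.
- brush: bystander: flat wooden brush lying between the robot and the plate, 230 mm long (x), 24 mm wide, 24 mm high. Origin: centre of its underside.
There are look-alikes about, which are no part of the job. Leave any green or pink look-alike of the blank_b alone. Leave any pink or red look-alike of the keyed alone.

How it is judged (in metres and radians):
At the end, for the whole second after the job is handed in: Master on the pocket floor (4 mm sideways, 2 mm height, 0.09 rad of square), tongue in its slot. One blank on each outline, either order (centre within 6 mm, 0.09 rad of square, 2 mm height). All three flat (tilt under 0.035 rad) and at rest (under 0.01 m/s) (horizontal distance between keyed and pocket below 0.004 m and angle between the x axis of keyed and the x axis of pocket, either way round below 0.09 rad and z of keyed in the frame of pocket between -0.002 and 0.002 m and angle between keyed's own z axis and vertical below 0.035 rad and x of tongue in the frame of pocket above 0.03 m and ((horizontal distance between blank_a and outline_mid below 0.006 m and angle between the x axis of blank_a and the x axis of outline_mid, either way round below 0.09 rad and z of blank_a in the frame of outline_mid between -0.002 and 0.002 m and angle between each of blank_a, blank_b's own z axis and vertical below 0.035 rad and horizontal distance between blank_b and outline_end below 0.006 m and angle between the x axis of blank_b and the x axis of outline_end, either way round below 0.09 rad and z of blank_b in the frame of outline_end between -0.002 and 0.002 m) or (horizontal distance between blank_b and outline_mid below 0.006 m and angle between the x axis of blank_b and the x axis of outline_mid, either way round below 0.09 rad and z of blank_b in the frame of outline_mid between -0.002 and 0.002 m and angle between each of blank_b, blank_a's own z axis and vertical below 0.035 rad and horizontal distance between blank_a and outline_end below 0.006 m and angle between the x axis of blank_a and the x axis of outline_end, either way round below 0.09 rad and z of blank_a in the frame of outline_end between -0.002 and 0.002 m)) and linear speed of each of keyed, blank_a, blank_b below 0.01 m/s); the robot touches nothing.
It fails at once if a brass block is dropped or thrown: it moves faster than 0.45 m/s while no finger touches it ((linear speed of keyed above 0.45 m/s and contact force between the fingers and keyed below 0.05 N) or (linear speed of blank_a above 0.45 m/s and contact force between the fingers and blank_a below 0.05 N) or (linear speed of blank_b above 0.45 m/s and contact force between the fingers and blank_b below 0.05 N)).
It fails at once if a bystander is pushed more than 25 mm from where it stood (distance of any of disc, loupe, jar, graver_a, graver_b, brush from where it was at the start of the episode above 0.025 m).
It also fails if it takes over 56 s, if anything falls off the work surface, if the arm or the gripper's body presses on something with over 40 N, if the wrist force passes 120 N, or if a joint passes its speed limit or range.

## Robot

A 6-joint arm with a two-finger parallel gripper is mounted at the origin on the work surface. World frame = base frame: x ahead of the robot, y to its left, z up, the work surface at z = 0. Lengths are in m, angles in degrees, forces in N, time in s.
With the tool pointing down it reaches from about 0.4 to 0.825 m from the base axis. Payload 7 kg.
Tool frame: the origin (TCP) lies midway between the tips of the shut fingers; the grasp point (between the pads) lies r.tcp_to_grasp behind it (r.tcp_to_grasp is the distance from the TCP to the grasp point, in m); x points along the fingers, y is the direction in which the jaws open and shut, and the axes are right-handed (so a half turn about x gives the same grasp; the last joint's range is limited). The gripper opens to 88 mm and grips with 3 to 60 N. Pads are 19 mm wide; open, the fingers measure 130 mm over their backs; the gripper's body (78 mm by 193 mm) begins 47 mm behind the grasp point.
Start: joints at [84.861, 20.546, 0.682, 0, -70.136, -16.507], TCP at [0.249, 0.627, 0.192] pointing down, gripper open.
Joint ranges: [-176.03, 176.03], [-82.01, 121.73], [-58.28, 71.71], [-173.87, 95.51], [-174.79, -0.11], [-173.66, 173.66]. Speed limits (degrees/s): [136.94, 136.94, 172.46, 180, 180, 180].

## Interface

Orientations are given as [roll, pitch, yaw] about the fixed x, y, z axes, in that order (R = Rz(yaw) Ry(pitch) Rx(roll)).
In Python, from plant import r gives the robot as it stands.
- The arm moves only by the tool carry_out, never from a script. Its argument "moves" is a list of rows, each a list of 7 numbers: the shift along the world's x, y, z in mm, then the turn, a rotation vector about the world's x, y, z in rad, then the opening in per cent of the stroke, from 0 (shut) to 100 (fully open). In form: [[x, y, z, wx, wy, wz, claw], ...]. A call has 1 to 5 rows; each row is the pose to reach, as a shift and turn from the pose commanded when the call began; what a row does not reach only later rows make up. A row lasts 1/10 s, in which the tool goes at most 50 mm and 8.59 degrees, less where a joint would pass 70% of its speed; a pose out of reach is approached as far as the arm can. A call with a gripper value outside its range is refused whole. The fingers move at their own pace and stop on an object; "squeeze" is the grip in N (left out, the last holds). Time passes only in rows, so rows that repeat a pose let the fingers close. It gives the time, the measured TCP pose, the force and the opening at its end, in the units of the state.
- r.get_state(): the state, without advancing time (a new reading comes with each control period).
- r.capture(name): name is "scene" or "top" or "wrist"; returns the picture (384x512x3 uint8, blue, green, red); there is no depth.
- r.camera_params(name): a dict with "K" (3x3 intrinsics, pixels), "rvec" (rotation vector, rad) and "tvec" (3), from world to camera coordinates, as OpenCV has them. Camera axes: x right, y down, z forward; pixel columns grow to the right and rows downward; lengths in m; the calibration is good to about 2 mm. The wrist camera is an equidistant fisheye: a pixel r from the principal point sees the ray r / f radians off the axis. A picture is of the moment at which its call begins: read the wrist's pose just before it. camera_params takes no time and is no camera call; for the wrist camera it gives the pose at the moment of the call.
- r.close_job(): hands the job in, once; it reports no verdict.
The state is a dict: "time_s": time; "joints": joint angles; "qd": joint speeds; "joint_torque": joint torques, N m; "tcp_pos": TCP position; "eef_rot": TCP orientation; "contact_force": force on the tool from outside, world axes, zero at the start; "moment": the same for the moment, N m; "gripper_width": finger opening in m.
Only numpy, scipy, OpenCV 4.12 (cv2) and the standard library are available. Lean on these libraries where they do the work, as an engineer would, in place of code of your own. Each camera call takes 0.05 s, during which the arm holds its last target. There are 200 camera calls.

## Working session

There is one attempt and no reset: what is moved stays moved. The work goes in short steps, Python scripts to look and compute and a tool call to move; the robot and the scene stay as the last step left them, time stands still between calls to the robot, and variables do not carry over. Pictures are saved under pics/ and viewed, about 8 in all and at most 12, crops included, and the job is handed in when it is done.

Besides the shell and the picture viewer there is one more tool, called after "Request:" as name(argument=value, ...), one argument or row to a line, values as JSON. carry_out: Moves the arm, as the interface text tells. Its arguments: {"type":"object","properties":{"moves":{"type":"array"},"squeeze":{"type":"number"}},"required":["moves"]}

```bash
ls; mkdir -p pics
python3 - <<'E'
from plant import r
import cv2,numpy as np
s=r.get_state();print(s, r.tcp_to_grasp)
for n in("top","scene"):
    cv2.imwrite(f"pics/{n}0.png",r.capture(n)); p=r.camera_params(n);print(n,p)
a=cv2.imread("pics/top0.png");b=cv2.imread("pics/scene0.png")
cv2.imwrite("pics/top0b.png",cv2.resize(a,(800,600),interpolation=cv2.INTER_CUBIC))
E
```

```text
pics
{'time_s': 0.0, 'joints': array([ 8.48601825e+01,  2.05906839e+01,  6.33858192e-01, -2.12470711e-02,
       -7.01345742e+01, -1.65066994e+01]), 'qd': array([ 0.04330015, -0.02465426, -0.00926741,  0.02912603, -0.00271149,
        0.01466131]), 'joint_torque': array([ 3.70185335e-04, -5.82723391e+01,  2.93047625e+01,  6.99716985e+00,
        6.90389556e-03, -1.56794044e-04]), 'tcp_pos': array([0.2488168 , 0.62688428, 0.1907283 ]), 'eef_rot': array([  94.18126413,   89.90644238, -107.47248873]), 'contact_force': array([ 0.26469097, -1.03721453, -0.16679917]), 'moment': array([-0.00620875, -0.0141769 ,  0.03866758]), 'gripper_width': 0.08776983119476922} 0.0188
top {'K': array([[365.38271952,   0.        , 261.14261607],
       [  0.        , 365.38271952, 191.52330648],
       [  0.        ,   0.        ,   1.        ]]), 'rvec': array([ 2.21114301, -2.1630045 ,  0.12627085]), 'tvec': array([0.02384828, 0.60396955, 0.81729232])}
scene {'K': array([[377.97713691,   0.        , 257.15607815],
       [  0.        , 377.97713691, 193.6752071 ],
       [  0.        ,   0.        ,   1.        ]]), 'rvec': array([ 2.41996591,  0.98257881, -0.30284576]), 'tvec': array([-0.48116998, -0.318129  ,  1.10349836])}
```

View pics/top0b.png

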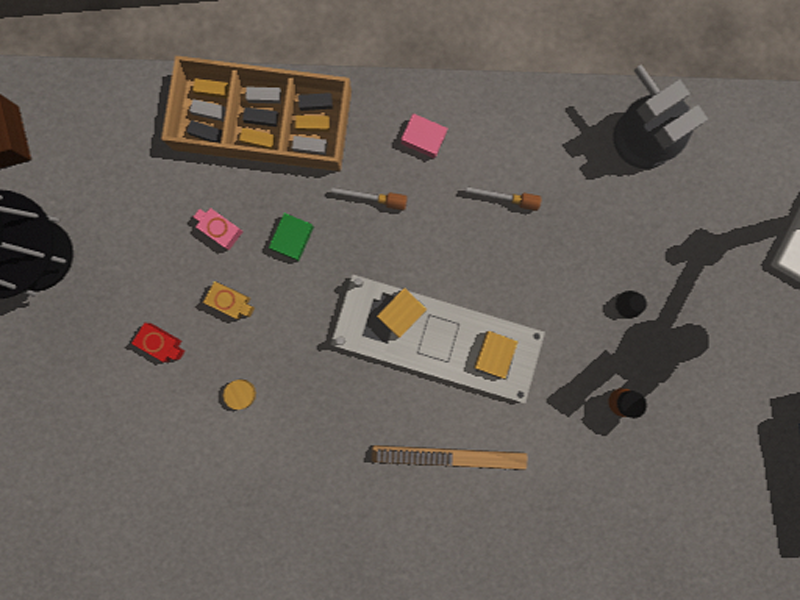

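View pics/scene0.png

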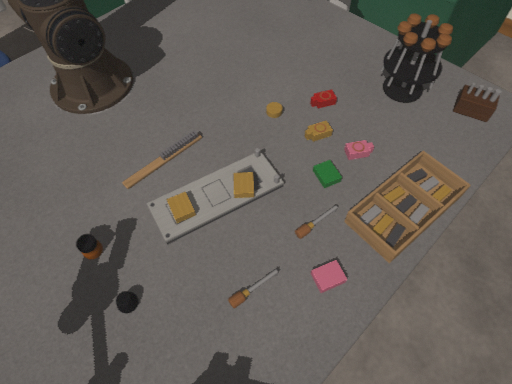

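```bash
cat > h.py <<'E'
import numpy as np, cv2
from scipy.optimize import minimize
from scipy.spatial.transform import Rotation as Ro
def rt(p): return cv2.Rodrigues(np.array(p["rvec"],float))[0],np.array(p["tvec"],float).ravel()
def proj(p,P,fish=False):
    R,t=rt(p);c=np.atleast_2d(P)@R.T+t;K=p["K"]
    if fish:
        h=np.hypot(c[:,0],c[:,1])+1e-12;th=np.arctan2(h,c[:,2]);u=c[:,:2]/h[:,None]*th[:,None]
    else: u=c[:,:2]/c[:,2:]
    return u*[K[0,0],K[1,1]]+[K[0,2],K[1,2]]
def unproj(p,uv,z,fish=False):
    R,t=rt(p);K=p["K"];u=(np.atleast_2d(uv)-[K[0,2],K[1,2]])/[K[0,0],K[1,1]]
    if fish:
        th=np.linalg.norm(u,axis=1,keepdims=True)+1e-12;d=np.hstack([u/th*np.sin(th),np.cos(th)])
    else: d=np.hstack([u,np.ones((len(u),1))])
    d=d@R;o=-R.T@t;return o+d*((z-o[2])/d[:,2:])
def box(lx,ly,z0,z1,cx=0,cy=0):
    return np.array([[cx+sx*lx/2,cy+sy*ly/2,z] for sx in(-1,1) for sy in(-1,1) for z in(z0,z1)])
def place(P,x,y,a):
    c,s=np.cos(a),np.sin(a);P=np.atleast_2d(P);return np.c_[x+c*P[:,0]-s*P[:,1],y+s*P[:,0]+c*P[:,1],P[:,2]]
def fit(p,mask,parts,g,fish=False,S=4):
    """fit x,y,yaw of the union of convex parts to the mask (IoU), several yaw starts"""
    H,W=mask.shape;ys,xs=np.nonzero(mask);x0,x1,y0,y1=xs.min()-15,xs.max()+15,ys.min()-15,ys.max()+15
    M=cv2.resize(mask[max(y0,0):y1,max(x0,0):x1].astype(np.float32),None,fx=S,fy=S,interpolation=cv2.INTER_LINEAR)>.5
    o=np.array([max(x0,0),max(y0,0)])
    def cost(v):
        I=np.zeros(M.shape,np.uint8)
        for q in parts:
            u=(proj(p,place(q,v[0]/1e3,v[1]/1e3,v[2]/50),fish)-o+.5)*S-.5
            cv2.fillConvexPoly(I,cv2.convexHull(np.round(u*16).astype(np.int32)),1,shift=4)
        I=I>0;return 1-(I&M).sum()/max((I|M).sum(),1)
    best=None
    for a in g[2]:
        v0=np.array([g[0]*1e3,g[1]*1e3,a*50])
        m=minimize(cost,v0,method="Nelder-Mead",options=dict(initial_simplex=v0+np.array([[0,0,0],[8,0,0],[0,8,0],[0,0,12]]),xatol=.05,fatol=1e-5))
        if best is None or m.fun<best.fun: best=m
    return best.x/[1e3,1e3,50],1-best.fun
KEY=[box(.054,.036,0,.024),box(.024,.016,0,.024,.027)]
def blobs(im,lo,hi,amin):
    m=cv2.inRange(cv2.cvtColor(im,cv2.COLOR_BGR2HSV),lo,hi)
    m=cv2.morphologyEx(m,cv2.MORPH_CLOSE,np.ones((3,3)))
    n,l,st,c=cv2.connectedComponentsWithStats(m)
    return [(l==i,c[i],st[i,4]) for i in range(1,n) if st[i,4]>amin]
E
python3 - <<'E'
from h import *; from plant import r
p=r.camera_params("top");im=cv2.imread("pics/top0.png")
s=512/800
for n,u,z in [("keyed",(228,300),.024),("platehole",(400,313),.038),("endblank",(496,354),.038),("gravA",(400,200),.02),("gravB",(530,201),.02),("disc",(239,395),.018),("loupe",(630,304),.034),("jar",(630,404),.048),("brush1",(370,455),.024),("brush2",(527,461),.024),
 ("c1",(347,276),.018),("c2",(544,330),.018),("c3",(526,402),.018),("c4",(333,345),.018)]:
    print(n,unproj(p,np.array(u)*s,z).round(3))
for m,c,a in blobs(im,(12,90,60),(32,255,255),60):
    print(c*1/s,a,unproj(p,c,.02).round(3))
hs=cv2.cvtColor(im,cv2.COLOR_BGR2HSV);print([hs[int(v*s),int(u*s)] for u,v in[(400,313),(228,290),(496,345),(360,310),(470,320),(300,300)]])
print(rt(p)[0].round(3))
print(r.camera_params("wrist"))
E
```

```text
keyed [[0.596 0.302 0.024]]
platehole [[0.582 0.049 0.038]]
endblank [[ 0.525 -0.092  0.038]]
gravA [[0.754 0.052 0.02 ]]
gravB [[ 0.758 -0.146  0.02 ]]
disc [[0.458 0.281 0.018]]
loupe [[ 0.603 -0.291  0.034]]
jar [[ 0.458 -0.283  0.048]]
brush1 [[0.376 0.087 0.024]]
brush2 [[ 0.371 -0.141  0.024]]
c1 [[0.637 0.129 0.018]]
c2 [[ 0.563 -0.167  0.018]]
c3 [[ 0.456 -0.141  0.018]]
c4 [[0.534 0.146 0.018]]
[255.67124363 112.65158582] 5494 [[0.884 0.275 0.02 ]]
[392.65988372 199.57606589] 129 [[0.755 0.063 0.02 ]]
[525.96849174 199.58677686] 121 [[ 0.76  -0.139  0.02 ]]
[227.82258065 300.66532258] 465 [[0.596 0.303 0.02 ]]
[400.7519897  311.97038858] 534 [[0.585 0.047 0.02 ]]
[495.45087638 353.99273524] 542 [[ 0.525 -0.094  0.02 ]]
[238.53849085 393.79287348] 328 [[0.46  0.281 0.02 ]]
[465.79257246 456.26358696] 690 [[ 0.376 -0.052  0.02 ]]
[array([ 19, 164, 173], dtype=uint8), array([ 16, 172, 166], dtype=uint8), array([ 19, 164, 173], dtype=uint8), array([ 18,  19, 164], dtype=uint8), array([ 21,  20, 166], dtype=uint8), array([ 15,  24, 108], dtype=uint8)]
[[ 0.021 -0.999  0.026]
 [-0.996 -0.023 -0.09 ]
 [ 0.09  -0.024 -0.996]]
{'K': array([[297.31863964,   0.        , 255.52065009],
       [  0.        , 297.31863964, 188.60740165],
       [  0.        ,   0.        ,   1.        ]]), 'rvec': array([-1.66166567,  2.44670829,  0.35426948]), 'tvec': array([ 0.67466062, -0.03596884,  0.39141415])}
```

Run:
```python
from h import *; from plant import r
p=r.camera_params("top");im=cv2.imread("pics/top0.png")
R,t=rt(p);print("topcam",(-R.T@t).round(3))
bs=[b for b in blobs(im,(12,90,60),(32,255,255),400)]
def near(u):return min(bs,key=lambda b:np.hypot(*(b[1]/.64-u)))
BL=[box(.058,.046,.018,.038)]
for n,u,P,g in[("keyed",(228,300),KEY,(.596,.302,np.arange(8)*.785)),("bp",(400,312),BL,(.582,.049,np.arange(4)*.785)),("be",(496,354),BL,(.525,-.092,np.arange(4)*.785))]:
    print(n,fit(p,near(u)[0],P,g))
hs=cv2.cvtColor(im,cv2.COLOR_BGR2HSV)
m=cv2.inRange(hs,(0,0,138),(180,60,255));m|=cv2.inRange(hs,(12,90,60),(32,255,255))
W=np.zeros_like(m);W[165:265,200:360]=1;m*=W
n,l,st,c=cv2.connectedComponentsWithStats(m);i=1+st[1:,4].argmax()
h=cv2.convexHull(np.argwhere(l==i)[:,::-1].astype(np.int32));M=np.zeros_like(m);cv2.fillConvexPoly(M,h,1)
print("plate",fit(p,M>0,[box(.11,.3,.0179,.018)],(.548,-.008,[-.25])))
print("platebox",fit(p,M>0,[box(.11,.3,.0,.018)],(.548,-.008,[-.25])))
s=r.get_state();T=Ro.from_euler("xyz",s["eef_rot"],degrees=True).as_matrix();print(T.round(3))
pw=r.camera_params("wrist");R,t=rt(pw);o=-R.T@t
print("wristcam in tool",(T.T@(o-s["tcp_pos"])).round(4),"axes in tool",(T.T@R.T).round(3))
```

```text
topcam [0.527 0.058 0.867]
keyed (array([0.59756303, 0.30785955, 4.28800543]), np.float64(0.9552199606040709))
bp (array([0.58388721, 0.04742019, 2.38817106]), np.float64(0.9731636784268364))
be (array([ 0.52523303, -0.09273407,  2.8171985 ]), np.float64(0.9527437341282986))
plate (array([ 0.5481633 , -0.00894603, -0.26901166]), np.float64(0.9730717559664928))
platebox (array([ 0.54815506, -0.00892173, -0.26912505]), np.float64(0.9728936788138021))
[[-0.    -0.369 -0.929]
 [-0.001 -0.929  0.369]
 [-1.     0.001 -0.   ]]
wristcam in tool [-0.1937 -0.0004 -0.0766] axes in tool [[ 0.    -0.285  0.959]
 [ 1.     0.     0.   ]
 [-0.     0.959  0.285]]
```

Request:
carry_out(
  moves=[
    [24, -42, -1, 0, 0, -0.025, 75],
    [48, -84, -2, 0, 0, -0.05, 75],
    [72, -126, -3, 0, 0, -0.075, 75],
    [96, -168, -4, 0, 0, -0.1, 75],
    [120, -210, -5, 0, 0, -0.125, 75],
  ],
)

```text
time_s: 0.6
tcp_pos: [0.3694, 0.4154, 0.1864]
eef_rot: [83.6, 90.0, -125.3]
contact_force: [1.1, -0.0, 0.9]
gripper_width: 0.0662
```

Request:
carry_out(
  moves=[
    [24, -42, -1, 0, 0, -0.025, 75],
    [48, -84, -2, 0, 0, -0.05, 75],
    [72, -126, -3, 0, 0, -0.075, 75],
    [96, -168, -4, 0, 0, -0.1, 75],
    [120, -210, -5, 0, 0, -0.125, 75],
  ],
)

```text
time_s: 1.1
tcp_pos: [0.4894, 0.2055, 0.1816]
eef_rot: [-44.7, 90.0, 99.3]
contact_force: [0.9, 1.8, 0.2]
gripper_width: 0.0656
```

Request:
carry_out(
  moves=[
    [24, -42, -1, 0, 0, -0.025, 75],
    [48, -84, -2, 0, 0, -0.05, 75],
    [72, -126, -3, 0, 0, -0.075, 75],
    [86, -157, -3, 0, 0, -0.125, 75],
    [86, -157, -3, 0, 0, -0.125, 75],
  ],
)

```text
time_s: 1.6
tcp_pos: [0.5758, 0.0468, 0.1778]
eef_rot: [78.1, 89.9, -145.3]
contact_force: [-0.1, 0.0, -0.5]
gripper_width: 0.0658
```

Run:
```python
from h import *; from plant import r
import pickle
s=r.get_state();pw=r.camera_params("wrist");im=r.capture("wrist");pickle.dump((s,pw),open("w1.pkl","wb"))
print(s["time_s"],s["tcp_pos"],s["qd"].round(1),s["gripper_width"]);T=Ro.from_euler("xyz",s["eef_rot"],degrees=True).as_matrix();print(np.arctan2(T[1,1],T[0,1]))
cv2.imwrite("pics/w1.png",im);cv2.imwrite("pics/w1b.png",cv2.resize(im,(800,600),interpolation=cv2.INTER_CUBIC))
```

```text
1.6 [0.57576316 0.04675883 0.17777238] [ 3.5 -1.1 -1.1 -0.7  0.2 -0.9] 0.06579246052724635
-2.329347414485043
```

View pics/w1b.png

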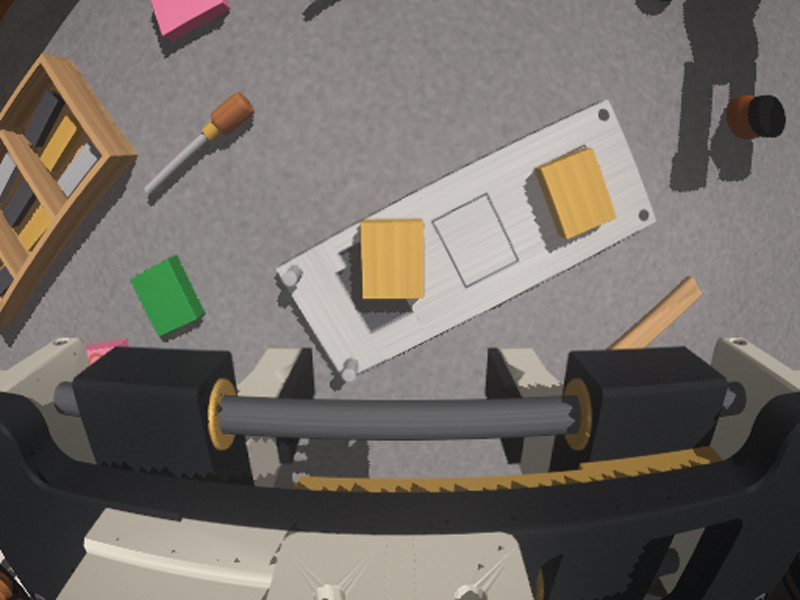

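```bash
cat >> h.py <<'E'
from scipy.optimize import least_squares
def dense(lx,ly,z0,z1,cx=0,cy=0,n=13):
    k=np.linspace(-.5,.5,n);e=np.r_[np.c_[k,0*k-.5],np.c_[k,0*k+.5],np.c_[0*k-.5,k],np.c_[0*k+.5,k]]*[lx,ly]+[cx,cy]
    return np.vstack([np.c_[e,0*k.repeat(4)+z] for z in(z0,z1)])
def plate_pts(p,im,big,model,fish=True,win=3):
    g=cv2.cvtColor(im,cv2.COLOR_BGR2GRAY);u=(np.array(big,np.float32)+.5)*.64-.5
    q=cv2.cornerSubPix(g,u.astype(np.float32).reshape(-1,1,2),(win,win),(-1,-1),(3,50,.01)).reshape(-1,2)
    f=lambda v:(proj(p,place(np.array(model)/1e3,v[0],v[1],v[2]),fish)-q).ravel()
    o=least_squares(f,[.548,-.009,-.269],loss="soft_l1",x_scale=[.01,.01,.05]);return o.x,f(o.x).reshape(-1,2),q-u
E
python3 - <<'E'
from h import *; import pickle
s,p=pickle.load(open("w1.pkl","rb"));im=cv2.imread("pics/w1.png")
big=[(432,218),(486,194),(518,261),(467,286),(608,100),(655,218),(277,268),(603,115),(643,215)]
model=[(30.5,24,18),(30.5,24,18),(-30.5,-24,18),(-30.5,24,18),(55,-150,18),(-55,-150,18),(55,150,18)]
model[0]=(30.5,24,18);model[1]=(30.5,-24,18)
v,res,d=plate_pts(p,im,big[:7],model);print(v,"\n",res.round(2).tolist(),"\n",d.round(1).tolist())
for n,P in[("pocket",(0,.09,0)),("mid",(0,0,0)),("end",(0,-.09,0))]:print(n,place(np.array([P]),*v).round(4))
for m,c,a in blobs(im,(12,90,60),(32,255,255),800):
    b=c/.64
    if not(330<b[0]<640 and 120<b[1]<310):continue
    x=unproj(p,c,.03,True)[0]
    print(b,a,fit(p,m,[dense(.058,.046,.018,.038)],(x[0],x[1],[-.75,-.3]),True))
E
```

```text
[ 0.54578598 -0.00665901 -0.2618275 ] 
 [[-0.13, -0.07], [-0.26, -0.07], [0.36, 0.28], [0.17, 0.73], [0.18, -0.05], [-0.15, -0.35], [-0.12, -0.34]] 
 [[-0.800000011920929, 2.0999999046325684], [0.10000000149011612, -0.8999999761581421], [0.20000000298023224, -0.30000001192092896], [-0.8999999761581421, 0.8999999761581421], [-1.100000023841858, -0.8999999761581421], [0.5, 1.399999976158142], [-0.4000000059604645, 2.0]]
pocket [[0.5691 0.0803 0.    ]]
mid [[ 0.5458 -0.0067  0.    ]]
end [[ 0.5225 -0.0936  0.    ]]
[575.16527993 192.15766899] 1938 (array([ 0.52375475, -0.09104025, -0.33989684]), np.float64(0.9528934259885616))
[391.5865975  258.18931115] 2036 (array([ 0.58198146,  0.0486263 , -0.74048088]), np.float64(0.9753512669628918))
```

Request:
carry_out(
  moves=[
    [4, -1, -35, 0, 0, 0.014, 75],
    [8, -2, -80, 0, 0, 0.014, 75],
    [8, -2, -120, 0, 0, 0.014, 75],
    [8, -2, -140, 0, 0, 0.014, 75],
    [8, -2, -150, 0, 0, 0.014, 75],
  ],
  squeeze=30,
)

```text
time_s: 2.15
tcp_pos: [0.5811, 0.0487, 0.0262]
eef_rot: [61.0, 89.8, -161.3]
contact_force: [0.6, 0.7, -0.3]
gripper_width: 0.0658
```

Request:
carry_out(
  moves=[
    [0, 0, -3, 0, 0, 0, 75],
    [0, 0, -6, 0, 0, 0, 75],
    [0, 0, -7, 0, 0, 0, 75],
    [0, 0, -7, 0, 0, 0, 75],
  ],
)

```text
time_s: 2.55
tcp_pos: [0.5836, 0.0487, 0.0227]
eef_rot: [-115.5, 89.9, 22.2]
contact_force: [0.4, 1.2, 1.1]
gripper_width: 0.066
```

Request:
carry_out(
  moves=[
    [0, 0, 0, 0, 0, 0, 45],
    [0, 0, 0, 0, 0, 0, 45],
    [0, 0, 0, 0, 0, 0, 45],
    [0, 0, 0, 0, 0, 0, 45],
    [0, 0, 0, 0, 0, 0, 45],
  ],
  squeeze=30,
)

```text
time_s: 3.05
tcp_pos: [0.583, 0.0483, 0.0217]
eef_rot: [-123.3, 90.0, 14.4]
contact_force: [-0.1, -0.0, 1.0]
gripper_width: 0.0398
```

Request:
carry_out(
  moves=[
    [0, 0, 4, 0, 0, 0, 40],
    [0, 0, 10, 0, 0, 0, 40],
    [0, 0, 18, 0, 0, 0, 40],
    [0, 0, 22, 0, 0, 0, 40],
    [0, 0, 22, 0, 0, 0, 40],
  ],
)

```text
time_s: 3.55
tcp_pos: [0.5837, 0.0486, 0.0448]
eef_rot: [-117.3, 89.9, 20.4]
contact_force: [-0.1, 0.4, 0.7]
gripper_width: 0.0349
```

Run:
```python
from h import *; from plant import r
import pickle
s=r.get_state();pw=r.camera_params("wrist");im=r.capture("wrist");pickle.dump((s,pw),open("w2.pkl","wb"))
t=r.capture("top");cv2.imwrite("pics/t2.png",t);cv2.imwrite("pics/w2.png",im)
a=cv2.resize(im[100:340,130:400],None,fx=1.45,fy=1.45);b=cv2.resize(t[150:290,190:370],None,fx=2.2,fy=2.2,interpolation=cv2.INTER_CUBIC)
h=max(a.shape[0],b.shape[0]);f=lambda i:cv2.copyMakeBorder(i,0,h-i.shape[0],0,0,0)
c=np.hstack([f(a),f(b)]);print(c.shape);cv2.imwrite("pics/c2.png",c)
```

```text
(348, 788, 3)
```

View pics/c2.png

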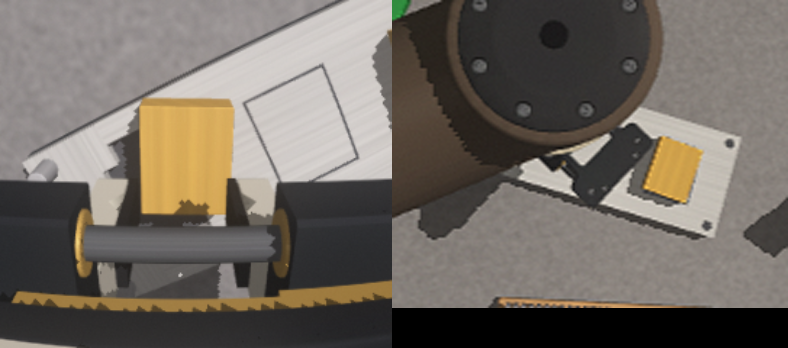

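Run:
```python
from h import *; import pickle
for k in(1,2):
    s,p=pickle.load(open(f"w{k}.pkl","rb"));im=cv2.imread(f"pics/w{k}.png")
    T=Ro.from_euler("xyz",s["eef_rot"],degrees=True).as_matrix();tc=s["tcp_pos"];w=s["gripper_width"]/2
    pts=np.array([tc,tc-.0188*T[:,0],tc+w*T[:,1],tc-w*T[:,1]])
    u=proj(p,pts,True);print(tc,u.round(1).tolist(),"crop",((u-[130,100])*1.45).round().tolist())
    R,t=rt(p);print("cam in tool",(T.T@(-R.T@t-tc)).round(4))
    for m,c,a in blobs(im,(12,90,60),(32,255,255),800):
        x=unproj(p,c,.03,True)[0]
        if x[0]<.65 and abs(x[1])<.15 and x[0]>.45: print(c,a,fit(p,m,[dense(.058,.046,.018,.038)],(x[0],x[1],[-.75,-.3]),True))
p=pickle.load(open("w2.pkl","rb"))[1]
im=cv2.imread("pics/t2.png")
```

```text
[0.57576316 0.04675883 0.17777238] [[255.8, 214.6], [255.9, 225.3], [302.5, 214.4], [209.2, 214.3]] crop [[182.0, 166.0], [183.0, 182.0], [250.0, 166.0], [115.0, 166.0]]
cam in tool [-0.1937 -0.0003 -0.0765]
[368.10577915 122.98090815] 1938 (array([ 0.52375475, -0.09104025, -0.33989684]), np.float64(0.9528934259885616))
[250.6154224  165.24115914] 2036 (array([ 0.58198146,  0.0486263 , -0.74048088]), np.float64(0.9753512669628918))
[0.58370174 0.04864929 0.04481893] [[255.8, 214.6], [255.9, 225.4], [280.7, 214.6], [230.9, 214.5]] crop [[182.0, 166.0], [182.0, 182.0], [219.0, 166.0], [146.0, 166.0]]
cam in tool [-0.1937 -0.0003 -0.0765]
[432.85263158 146.09904306] 4180 (array([ 0.52341496, -0.09167782, -0.33103475]), np.float64(0.9588573559147032))
[257.32962227 206.93856859] 5030 (array([ 0.58201059,  0.04855534, -0.74735764]), np.float64(0.9731406210247029))
[303.81633302 304.116619  ] 3147 (array([ 0.44583924,  0.04273442, -1.50300624]), np.float64(0.1865831864032721))
```

Run:
```python
import cv2,numpy as np
a=cv2.imread("pics/w1.png")[195:305,150:360];b=cv2.imread("pics/w2.png")[195:305,150:360]
c=np.vstack([cv2.resize(i,(760,285) if 0 else (570,298),interpolation=cv2.INTER_CUBIC) for i in(a,b)]);cv2.imwrite("pics/c3.png",c)
```

```text
(no output)
```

View pics/c3.png

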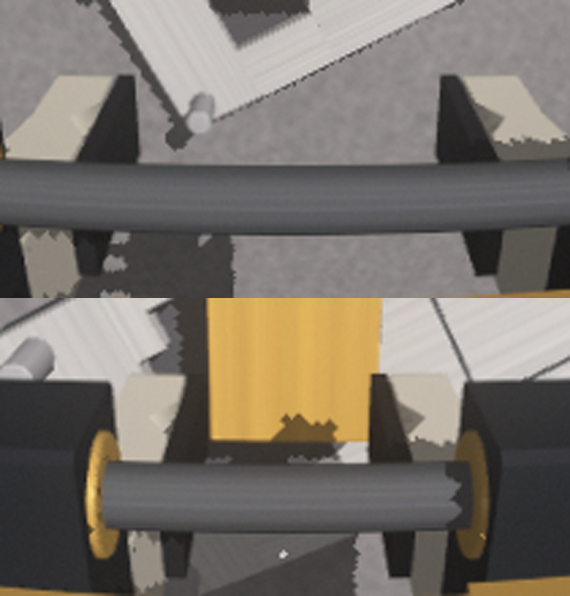

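Request:
carry_out(
  moves=[
    [0, 0, 0, 0, 0, 0, 75],
    [0, 0, 0, 0, 0, 0, 75],
    [0, 0, -10, 0, 0, 0, 75],
    [0, 0, -20, 0, 0, 0, 75],
    [0, 0, -26, 0, 0, 0, 75],
  ],
)

```text
time_s: 4.15
tcp_pos: [0.5821, 0.0481, 0.0159]
eef_rot: [58.5, 89.9, -163.8]
contact_force: [-0.5, -0.4, -1.1]
gripper_width: 0.0646
```

Request:
carry_out(
  moves=[
    [0, 0, -3, 0, 0, 0, 75],
    [0, 0, -6, 0, 0, 0, 75],
    [0, 0, -9, 0, 0, 0, 75],
    [0, 0, -12, 0, 0, 0, 75],
    [0, 0, -12, 0, 0, 0, 75],
  ],
)

```text
time_s: 4.65
tcp_pos: [0.5828, 0.0483, 0.0054]
eef_rot: [58.5, 90.0, -163.8]
contact_force: [0.2, 0.6, 0.1]
gripper_width: 0.066
```

Run:
```python
from plant import r
import cv2
s=r.get_state();print(s["tcp_pos"],s["contact_force"],s["gripper_width"])
im=r.capture("wrist")[150:305,150:360];cv2.imwrite("pics/c4.png",cv2.resize(im,(630,465),interpolation=cv2.INTER_CUBIC))
```

```text
[0.58279592 0.04829776 0.00535555] [0.15075815 0.63609763 0.11532617] 0.06597951944418022
```

View pics/c4.png

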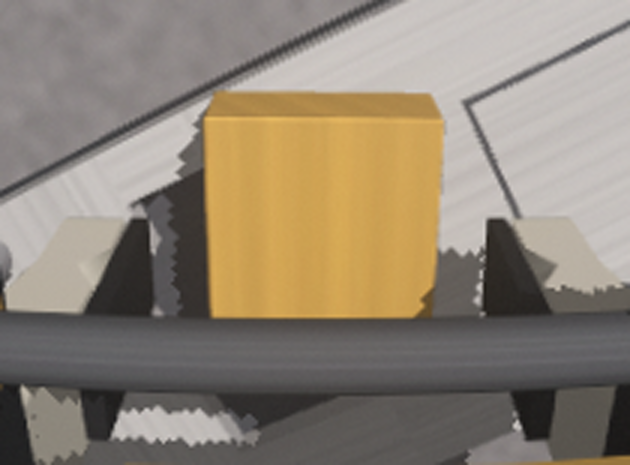

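Request:
carry_out(
  moves=[
    [0, 0, -3, 0, 0, 0, 75],
    [0, 0, -6, 0, 0, 0, 75],
    [0, 0, -9, 0, 0, 0, 75],
    [0, 0, -11, 0, 0, 0, 75],
    [0, 0, -12, 0, 0, 0, 75],
  ],
)

```text
time_s: 5.2
tcp_pos: [0.5828, 0.0483, -0.0067]
eef_rot: [65.2, 90.0, -157.1]
contact_force: [-0.3, 0.7, -0.3]
gripper_width: 0.0656
```

Request:
carry_out(
  moves=[
    [0, 0, 0, 0, 0, 0, 60],
    [0, 0, 0, 0, 0, 0, 50],
    [0, 0, 0, 0, 0, 0, 42],
    [0, 0, 0, 0, 0, 0, 40],
    [0, 0, 0, 0, 0, 0, 40],
  ],
  squeeze=30,
)

```text
time_s: 5.7
tcp_pos: [0.5829, 0.0482, -0.0062]
eef_rot: [84.0, 90.0, -138.4]
contact_force: [-1.2, -1.0, 1.8]
gripper_width: 0.0458
```

Request:
carry_out(
  moves=[
    [0, 0, 4, 0, 0, 0, 40],
    [0, 0, 10, 0, 0, 0, 40],
    [0, 0, 15, 0, 0, 0, 40],
    [-6, -9, 15, 0, 0, 0.08, 40],
    [-14, -21, 15, 0, 0, 0.18, 40],
  ],
)

```text
time_s: 6.2
tcp_pos: [0.5694, 0.0278, 0.0092]
eef_rot: [-124.8, 89.9, 23.4]
contact_force: [-0.1, -0.0, -3.8]
gripper_width: 0.0453
```

Request:
carry_out(
  moves=[
    [-8, -12, 0, 0, 0, 0.1, 40],
    [-16, -24, 0, 0, 0, 0.2, 40],
    [-21, -32, 0, 0, 0, 0.28, 40],
    [-22, -35, 0, 0, 0, 0.3, 40],
    [-22, -35, -3, 0, 0, 0.3, 40],
  ],
)

```text
time_s: 6.7
tcp_pos: [0.5476, -0.0077, 0.0063]
eef_rot: [-149.5, 89.9, 15.6]
contact_force: [0.7, 0.7, -5.0]
gripper_width: 0.0455
```

Request:
carry_out(
  moves=[
    [0, 0, -4, 0, 0, 0, 40],
    [0, 0, -8, 0, 0, 0, 40],
    [0, 0, -10, 0, 0, 0, 40],
    [0, 0, -11, 0, 0, 0, 40],
    [0, 0, -12, 0, 0, 0, 40],
  ],
)

```text
time_s: 7.2
tcp_pos: [0.547, -0.0075, -0.0063]
eef_rot: [45.5, 90.0, -149.3]
contact_force: [-4.4, 1.5, 8.4]
gripper_width: 0.0455
```

Request:
carry_out(
  moves=[
    [0, 0, 0, 0, 0, 0, 55],
    [0, 0, 0, 0, 0, 0, 65],
    [0, 0, 1, 0, 0, 0, 72],
    [0, 0, 10, 0, 0, 0, 75],
    [0, 0, 40, 0, 0, 0, 75],
  ],
)

```text
time_s: 7.7
tcp_pos: [0.545, -0.0082, 0.0323]
eef_rot: [29.7, 89.7, -165.2]
contact_force: [0.8, 0.9, -0.1]
gripper_width: 0.0648
```

Request:
carry_out(
  moves=[
    [0, 0, 45, 0, 0, 0, 75],
    [-5, 0, 90, 0, 0, 0, 75],
    [-10, 0, 120, 0, 0, 0, 75],
    [-10, 0, 120, 0, 0, 0, 75],
    [-10, 0, 120, 0, 0, 0, 75],
  ],
)

```text
time_s: 8.2
tcp_pos: [0.5373, -0.0075, 0.1552]
eef_rot: [-142.5, 89.8, 22.6]
contact_force: [-0.1, -0.2, -0.9]
gripper_width: 0.0656
```

```bash
cat >> h.py <<'E'
def snap(name):
    from plant import r; import pickle
    s=r.get_state();p=r.camera_params("wrist");im=r.capture("wrist");pickle.dump((s,p),open(name+".pkl","wb"));cv2.imwrite(f"pics/{name}.png",im)
    T=Ro.from_euler("xyz",s["eef_rot"],degrees=True).as_matrix();print(s["time_s"],s["tcp_pos"].round(4),"jaw",np.arctan2(T[1,1],T[0,1]).round(4),"w",s["gripper_width"].round(4),"F",s["contact_force"].round(1))
    return s,p,im
E
python3 - <<'E'
from h import *
s,p,im=snap("w5");cv2.imwrite("pics/w5b.png",cv2.resize(im[:260],(800,406),interpolation=cv2.INTER_CUBIC))
for m,c,a in blobs(im,(12,90,60),(32,255,255),800):
    x=unproj(p,c,.03,True)[0]
    if .45<x[0]<.65 and abs(x[1])<.15: print(c/.64,a,fit(p,m,[dense(.058,.046,.018,.038)],(x[0],x[1],[-.75,-.3]),True))
E
```

```text
Traceback (most recent call last):
  File "h.py", line 56, in snap
    T=Ro.from_euler("xyz",s["eef_rot"],degrees=True).as_matrix();print(s["time_s"],s["tcp_pos"].round(4),"jaw",np.arctan2(T[1,1],T[0,1]).round(4),"w",s["gripper_width"].round(4),"F",s["contact_force"].round(1))
                                                                                                                                                      ^^^^^^^^^^^^^^^^^^^^^^^^
AttributeError: 'float' object has no attribute 'round'
```

```bash
sed -i 's/s\["gripper_width"\].round(4)/round(s["gripper_width"],4)/' h.py
python3 - <<'E'
from h import *
s,p,im=snap("w5");cv2.imwrite("pics/w5b.png",cv2.resize(im[:260],(800,406),interpolation=cv2.INTER_CUBIC))
for m,c,a in blobs(im,(12,90,60),(32,255,255),800):
    x=unproj(p,c,.03,True)[0]
    if .45<x[0]<.65 and abs(x[1])<.15: print(c/.64,a,fit(p,m,[dense(.058,.046,.018,.038)],(x[0],x[1],[-.75,-.3]),True))
E
```

```text
8.25 [ 0.5367 -0.0076  0.1539] jaw -1.8298 w 0.0655 F [ 0.5  0.2 -0.5]
[395.24346856 257.70762532] 2354 (array([ 0.54645699, -0.00687293, -0.2679571 ]), np.float64(0.9795950236843475))
[516.8858326  258.82171457] 2279 (array([ 0.52378129, -0.09103831, -0.31972237]), np.float64(0.9606830399494044))
```

View pics/w5b.png

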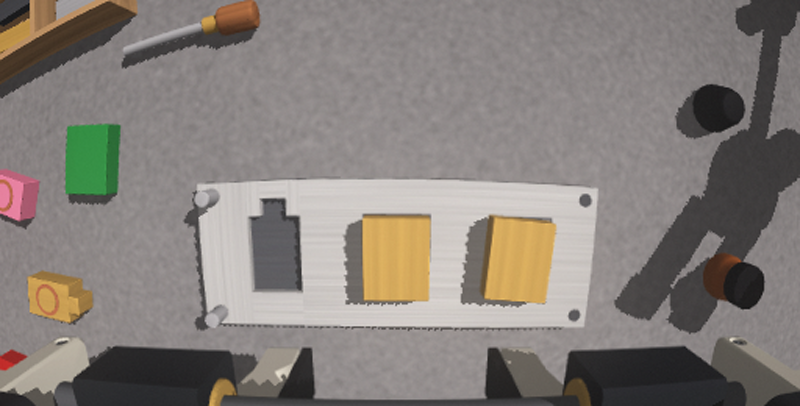

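Run:
```python
from h import *; import pickle
s,p=pickle.load(open("w5.pkl","rb"));im=cv2.imread("pics/w5.png")
v,res,d=plate_pts(p,im,[(197,184),(597,188),(584,327)],[(55,150,18),(55,-150,18),(-55,-150,18)]);print(v,res.round(2).tolist(),d.round(1).tolist())
hs=cv2.cvtColor(im,cv2.COLOR_BGR2HSV);m=cv2.inRange(hs,(0,0,138),(180,60,255))|cv2.inRange(hs,(12,90,60),(32,255,255))
W=np.zeros_like(m);W[105:216,115:392]=1;m*=W;n,l,st,c=cv2.connectedComponentsWithStats(m);i=1+st[1:,4].argmax()
h=cv2.convexHull(np.argwhere(l==i)[:,::-1].astype(np.int32));M=np.zeros_like(m);cv2.fillConvexPoly(M,h,1)
f=fit(p,M>0,[dense(.11,.3,.0179,.018)],(*v[:2],[v[2]]),True);print("sil",f)
for w in(v,f[0]):print([place(np.array([[0,y,0]]),*w)[0,:2].round(4).tolist() for y in(.09,0,-.09)])
# annotate model lines for a check
I=cv2.resize(im[90:225,110:400],None,fx=2.7,fy=2.7,interpolation=cv2.INTER_CUBIC)
L=lambda P,z,c:cv2.polylines(I,[np.round((proj(p,place(np.c_[np.array(P)/1e3,np.full(len(P),z)],*v),True)-[110,90]+.5)*2.7-.5).astype(int)],True,c,1)
L([(-29,70),(-29,110),(29,110),(29,100),(42,100),(42,80),(29,80),(29,70)],.018,(0,0,255));L([(-29,70),(-29,110),(29,110),(29,100),(42,100),(42,80),(29,80),(29,70)],.010,(255,0,255))
L([(-55,-150),(55,-150),(55,150),(-55,150)],.018,(255,0,0))
for y in(0,-90):L([(-30.5,y-24),(30.5,y-24),(30.5,y+24),(-30.5,y+24)],.018,(0,255,0))
cv2.imwrite("pics/c5.png",I)
p=r=None
```

```text
[ 0.54624904 -0.00701704 -0.26878948] [[0.02, 0.03], [0.07, -0.02], [-0.08, -0.01]] [[0.0, 0.0], [0.20000000298023224, -0.10000000149011612], [-0.30000001192092896, -0.30000001192092896]]
sil (array([ 0.55565724, -0.01332447, -0.25932508]), np.float64(0.7670078951433892))
[[0.5701, 0.0798], [0.5462, -0.007], [0.5223, -0.0938]]
[[0.5787, 0.0737], [0.5557, -0.0133], [0.5326, -0.1003]]
```

View pics/c5.png

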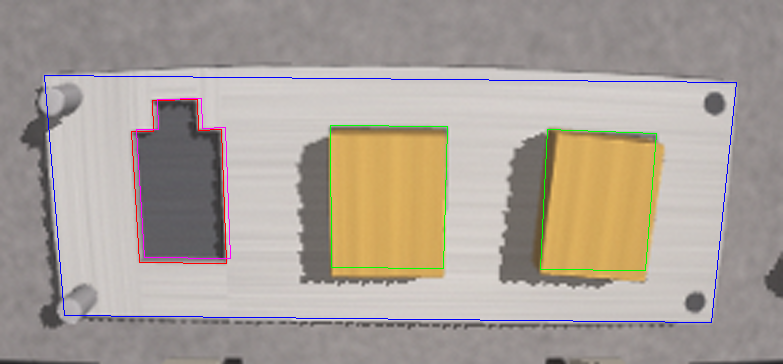

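Request:
carry_out(
  moves=[
    [-6, -40, -10, 0, 0, -0.03, 75],
    [-13, -80, -30, 0, 0, -0.065, 75],
    [-13, -83, -75, 0, 0, -0.065, 75],
    [-13, -83, -115, 0, 0, -0.065, 75],
    [-13, -83, -115, 0, 0, -0.065, 75],
  ],
)

```text
time_s: 8.8
tcp_pos: [0.5187, -0.0917, 0.0329]
eef_rot: [24.4, 89.3, -174.3]
contact_force: [-0.5, 0.2, -0.7]
gripper_width: 0.0656
```

Request:
carry_out(
  moves=[
    [0, 0, -12, 0, 0, 0, 75],
    [0, 0, -24, 0, 0, 0, 75],
    [0, 0, -34, 0, 0, 0, 75],
    [0, 0, -41, 0, 0, 0, 75],
    [0, 0, -45, 0, 0, 0, 75],
  ],
)

```text
time_s: 9.3
tcp_pos: [0.5241, -0.0905, -0.0066]
eef_rot: [-153.5, 90.0, 8.0]
contact_force: [0.0, -0.1, -0.7]
gripper_width: 0.0657
```

Request:
carry_out(
  moves=[
    [0, 0, 0, 0, 0, 0, 65],
    [0, 0, 0, 0, 0, 0, 55],
    [0, 0, 0, 0, 0, 0, 45],
    [0, 0, 0, 0, 0, 0, 40],
    [0, 0, 0, 0, 0, 0, 40],
  ],
)

```text
time_s: 9.8
tcp_pos: [0.5243, -0.0907, -0.0059]
eef_rot: [-160.8, 90.0, 0.7]
contact_force: [-0.4, -0.3, 3.1]
gripper_width: 0.0458
```

Request:
carry_out(
  moves=[
    [0, 0, 4, 0, 0, 0, 40],
    [0, 0, 8, 0, 0, 0, 40],
    [-0.7, -1.5, 8, 0, 0, 0.028, 40],
    [-1.4, -3, 8, 0, 0, 0.056, 40],
    [-1.4, -3, 8, 0, 0, 0.056, 40],
  ],
)

```text
time_s: 10.3
tcp_pos: [0.5222, -0.0937, 0.0017]
eef_rot: [5.8, 90.0, 170.5]
contact_force: [0.0, 0.2, -3.7]
gripper_width: 0.0457
```

Request:
carry_out(
  moves=[
    [0, 0, -3, 0, 0, 0, 40],
    [0, 0, -6, 0, 0, 0, 40],
    [0, 0, -8, 0, 0, 0, 40],
    [0, 0, -8, 0, 0, 0, 40],
  ],
)

```text
time_s: 10.7
tcp_pos: [0.5224, -0.0936, -0.0059]
eef_rot: [42.5, 90.0, -152.9]
contact_force: [-4.1, 1.4, 6.4]
gripper_width: 0.0458
```

Request:
carry_out(
  moves=[
    [0, 0, 0, 0, 0, 0, 55],
    [0, 0, 0, 0, 0, 0, 65],
    [0, 0, 1, 0, 0, 0, 72],
    [0, 0, 10, 0, 0, 0, 75],
    [0, 0, 40, 0, 0, 0, 75],
  ],
)

```text
time_s: 11.2
tcp_pos: [0.5205, -0.0939, 0.0322]
eef_rot: [21.8, 89.7, -173.5]
contact_force: [0.9, -0.5, -1.2]
gripper_width: 0.0652
```

Run:
```python
from h import *
from plant import r
s,p,im=snap("w6");print(s["joints"].round(1))
t=r.capture("top");cv2.imwrite("pics/t6.png",t)
```

```text
11.2 [ 0.5205 -0.0939  0.0322] jaw -1.8391 w 0.0652 F [ 0.9 -0.5 -1.2]
[ 11.   16.4 -29.1  -0.  -44.8  63.6]
```

Request:
carry_out(
  moves=[
    [0, 0, 45, 0, 0, -0.145, 75],
    [6, 35, 75, 0, 0, -0.29, 75],
    [14, 75, 95, 0, 0, -0.435, 75],
    [23, 120, 105, 0, 0, -0.58, 75],
    [33, 163, 112, 0, 0, -0.725, 75],
  ],
)

```text
time_s: 11.8
tcp_pos: [0.5562, 0.0711, 0.1478]
eef_rot: [-98.7, 89.8, 24.0]
contact_force: [0.4, -0.5, -0.2]
gripper_width: 0.0656
```

Request:
carry_out(
  moves=[
    [9, 43, 1, 0, 0, -0.145, 75],
    [19, 88, 2, 0, 0, -0.29, 75],
    [29, 132, 3, 0, 0, -0.435, 75],
    [38, 176, 4, 0, 0, -0.58, 75],
    [47, 220, 4, 0, 0, -0.725, 75],
  ],
)

```text
time_s: 12.3
tcp_pos: [0.6028, 0.2913, 0.1504]
eef_rot: [-47.5, 90.0, 33.7]
contact_force: [1.3, -0.5, 0.6]
gripper_width: 0.0661
```

Request:
carry_out(
  moves=[
    [9, 40, 0, 0, 0, -0.14, 75],
    [18, 76, 0, 0, 0, -0.277, 75],
    [18, 76, 0, 0, 0, -0.277, 75],
    [18, 76, 0, 0, 0, -0.277, 75],
    [18, 76, 0, 0, 0, -0.277, 75],
  ],
)

```text
time_s: 12.8
tcp_pos: [0.6204, 0.3648, 0.1498]
eef_rot: [161.2, 90.0, -133.1]
contact_force: [0.3, 0.2, -0.8]
gripper_width: 0.0656
```

Run:
```python
from h import *
s,p,im=snap("w7");print(s["joints"].round(1))
KD=[dense(.054,.036,0,.024),dense(.024,.016,0,.024,.027)]
for m,c,a in blobs(im,(12,90,60),(32,255,255),800):
    x=unproj(p,c,.02,True)[0];print(c.round(),a,x.round(3))
    if np.hypot(x[0]-.596,x[1]-.31)<.04: print(fit(p,m,KD,(x[0],x[1],[-2.3,-2,-1.7]),True))
u=proj(p,place(np.vstack(KEY),.5956,.3098,-1.995),True)
cv2.imwrite("pics/w7b.png",cv2.resize(im[:300],(750,440),interpolation=cv2.INTER_CUBIC))
```

```text
12.8 [0.6204 0.3648 0.1498] jaw 2.7184 w 0.0656 F [ 0.3  0.2 -0.8]
[ 45.9  26.1   3.8   0.  -67.7 -70.2]
[356.  52.] 1168 [0.462 0.285 0.02 ]
[ 50. 158.] 9116 [0.858 0.233 0.02 ]
[254. 115.] 1856 [0.595 0.306 0.02 ]
(array([ 0.5960878 ,  0.3090549 , -1.99594668]), np.float64(0.9826612635355079))
[335. 304.] 2616 [0.596 0.582 0.02 ]
```

View pics/w7b.png

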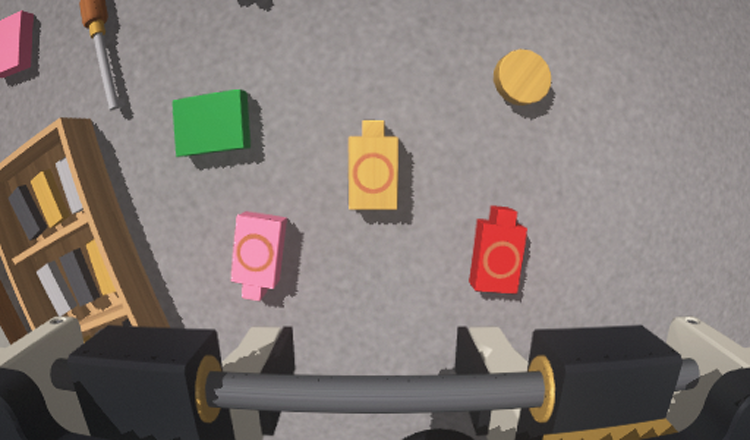

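Request:
carry_out(
  moves=[
    [-12, -28, -38, 0, 0, 0, 75],
    [-24.5, -56, -70, 0, 0, 0, 75],
    [-24.5, -56, -110, 0, 0, 0, 75],
    [-24.5, -56, -140, 0, 0, 0, 75],
    [-24.5, -56, -147, 0, 0, 0, 75],
  ],
  squeeze=40,
)

```text
time_s: 13.35
tcp_pos: [0.5941, 0.3066, -0.0002]
eef_rot: [150.8, 89.7, -143.5]
contact_force: [-0.1, 0.1, 0.8]
gripper_width: 0.0653
```

Request:
carry_out(
  moves=[
    [0, 0, -6, 0, 0, 0, 75],
    [0, 0, -12, 0, 0, 0, 75],
    [0, 0, -17, 0, 0, 0, 75],
    [0, 0, -20, 0, 0, 0, 70],
    [0, 0, -20, 0, 0, 0, 65],
  ],
)

```text
time_s: 13.85
tcp_pos: [0.5961, 0.3095, -0.0172]
eef_rot: [-12.8, 90.0, 52.9]
contact_force: [0.2, 0.1, 0.0]
gripper_width: 0.0591
```

Request:
carry_out(
  moves=[
    [0, 0, 0, 0, 0, 0, 55],
    [0, 0, 0, 0, 0, 0, 45],
    [0, 0, 0, 0, 0, 0, 35],
    [0, 0, 0, 0, 0, 0, 30],
    [0, 0, 0, 0, 0, 0, 30],
  ],
  squeeze=40,
)

```text
time_s: 14.35
tcp_pos: [0.5963, 0.3095, -0.0171]
eef_rot: [-32.6, 90.0, 33.2]
contact_force: [0.9, -0.1, 2.5]
gripper_width: 0.0355
```

Request:
carry_out(
  moves=[
    [0, 0, 8, 0, 0, 0, 30],
    [0, 0, 35, 0, 0, 0, 30],
    [0, -10, 70, 0, 0, 0.1, 30],
    [-3, -35, 80, 0, 0, 0.24, 30],
    [-6, -62, 80, 0, 0, 0.385, 30],
  ],
)

```text
time_s: 14.85
tcp_pos: [0.5906, 0.2478, 0.0648]
eef_rot: [-47.4, 89.8, 40.7]
contact_force: [0.7, -0.3, -6.4]
gripper_width: 0.0353
```

Request:
carry_out(
  moves=[
    [-2, -17, 0, 0, 0, 0.136, 30],
    [-4, -34, 0, 0, 0, 0.272, 30],
    [-6, -51, 0, 0, 0, 0.408, 30],
    [-8, -68, 0, 0, 0, 0.544, 30],
    [-10, -85, 0, 0, 0, 0.68, 30],
  ],
)

```text
time_s: 15.35
tcp_pos: [0.5791, 0.1613, 0.0623]
eef_rot: [67.7, 89.9, -165.3]
contact_force: [0.5, -0.6, -5.0]
gripper_width: 0.0353
```

Request:
carry_out(
  moves=[
    [-2, -20, 0, 0, 0, 0.136, 30],
    [-4, -40, 0, 0, 0, 0.272, 30],
    [-6, -60, 0, 0, 0, 0.408, 30],
    [-8, -78, 0, 0, 0, 0.544, 30],
    [-10.4, -82.1, 0, 0, 0, 0.662, 30],
  ],
)

```text
time_s: 15.85
tcp_pos: [0.5683, 0.0783, 0.0623]
eef_rot: [30.2, 89.9, -165.0]
contact_force: [0.9, 0.9, -4.5]
gripper_width: 0.035
```

Request:
carry_out(
  moves=[
    [0, 0, -15, 0, 0, 0, 30],
    [0, 0, -30, 0, 0, 0, 30],
    [0, 0, -40, 0, 0, 0, 30],
    [0, 0, -46, 0, 0, 0, 30],
    [0, 0, -46, 0, 0, 0, 30],
  ],
)

```text
time_s: 16.35
tcp_pos: [0.5689, 0.08, 0.0158]
eef_rot: [38.4, 89.9, -156.9]
contact_force: [-0.1, 0.1, -5.2]
gripper_width: 0.0353
```

Run:
```python
from h import *
s,p,im=snap("w8")
v=[.54625,-.0070,-.2688];k=place(np.array([[0,.09,0]]),*v)[0]
I=cv2.resize(im[90:260,140:370],None,fx=3.4,fy=3.4,interpolation=cv2.INTER_CUBIC)
def L(P,z,c,w): cv2.polylines(I,[np.round((proj(p,place(np.c_[np.array(P)/1e3,np.full(len(P),z)],*w),True)-[140,90]+.5)*3.4-.5).astype(int)],True,c,1)
PK=[(-29,70),(-29,110),(29,110),(29,100),(42,100),(42,80),(29,80),(29,70)]
L(PK,.018,(0,0,255),v)
KY=[(-27,-18),(-27,18),(27,18),(27,8),(39,8),(39,-8),(27,-8),(27,-18)]
z=s["tcp_pos"][2]+.0171;w=[s["tcp_pos"][0]+.0004,s["tcp_pos"][1]-.0001,v[2]]
L(KY,z+.024,(255,0,0),w);print("bottom z",z,"err to pocket mm",(np.array(w[:2])-k[:2])*1e3)
cv2.imwrite("pics/c8.png",I);print(I.shape)
```

```text
16.35 [0.5689 0.08   0.0158] jaw -1.8386 w 0.0353 F [-0.1  0.1 -5.2]
bottom z 0.032877319915951025 err to pocket mm [-0.80749397  0.1741926 ]
(578, 782, 3)
```

View pics/c8.png

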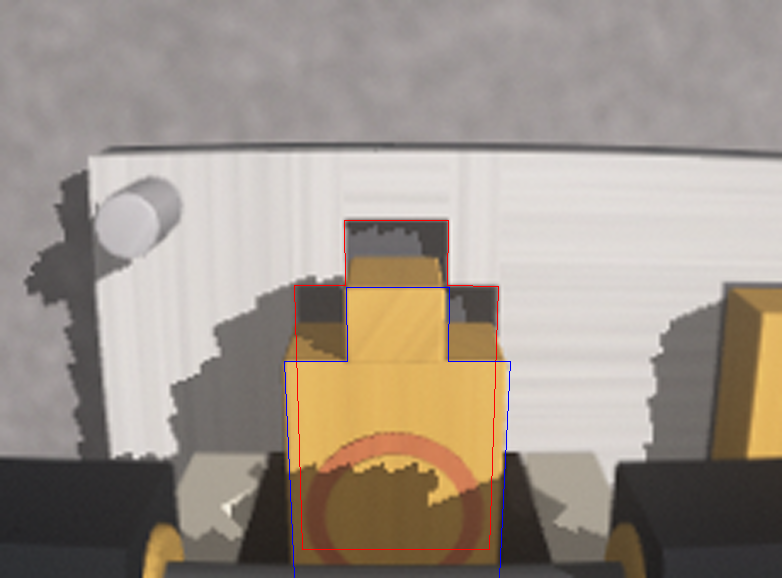

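Request:
carry_out(
  moves=[
    [0.6, -0.3, -4, 0, 0, 0, 30],
    [0.6, -0.3, -8, 0, 0, 0, 30],
    [0.6, -0.3, -11, 0, 0, 0, 30],
    [0.6, -0.3, -14, 0, 0, 0, 30],
    [0.6, -0.3, -16, 0, 0, 0, 30],
  ],
)

```text
time_s: 16.9
tcp_pos: [0.5702, 0.0799, 0.0004]
eef_rot: [41.2, 90.0, -154.2]
contact_force: [-0.5, -0.5, -5.2]
gripper_width: 0.0348
```

Request:
carry_out(
  moves=[
    [0, 0, -1.5, 0, 0, 0, 30],
    [0, 0, -3, 0, 0, 0, 30],
    [0, 0, -4, 0, 0, 0, 30],
    [0, 0, -5, 0, 0, 0, 30],
  ],
)

```text
time_s: 17.3
tcp_pos: [0.5703, 0.08, -0.0044]
eef_rot: [-136.6, 90.0, 28.1]
contact_force: [-0.3, 0.7, -5.8]
gripper_width: 0.0354
```

Request:
carry_out(
  moves=[
    [0, 0, -1, 0, 0, 0, 30],
    [0, 0, -2, 0, 0, 0, 30],
    [0, 0, -2.7, 0, 0, 0, 30],
    [0, 0, -2.7, 0, 0, 0, 30],
  ],
)

```text
time_s: 17.7
tcp_pos: [0.5703, 0.08, -0.007]
eef_rot: [89.2, 90.0, -106.1]
contact_force: [-0.9, -0.2, -3.6]
gripper_width: 0.0355
```

Request:
carry_out(
  moves=[
    [0, 0, -0.4, 0, 0, 0, 30],
    [0, 0, -0.8, 0, 0, 0, 30],
    [0, 0, -0.8, 0, 0, 0, 30],
  ],
)

```text
time_s: 18.0
tcp_pos: [0.5703, 0.08, -0.0071]
eef_rot: [-172.3, 90.0, -7.7]
contact_force: [-3.2, -0.2, 4.5]
gripper_width: 0.0355
```

Request:
carry_out(
  moves=[
    [0, 0, 0, 0, 0, 0, 44],
    [0, 0, 0, 0, 0, 0, 52],
    [0, 0, 1, 0, 0, 0, 60],
    [0, 0, 8, 0, 0, 0, 62],
    [0, 0, 40, 0, 0, 0, 62],
  ],
)

```text
time_s: 18.5
tcp_pos: [0.568, 0.079, 0.0299]
eef_rot: [37.5, 89.7, -157.9]
contact_force: [0.0, 0.3, 0.4]
gripper_width: 0.054
```

Request:
carry_out(
  moves=[
    [-5, -20, 45, 0, 0, 0, 62],
    [-20, -50, 85, 0, 0, 0, 62],
    [-40, -85, 115, 0, 0, 0, 62],
    [-40, -85, 115, 0, 0, 0, 62],
    [-40, -85, 115, 0, 0, 0, 62],
  ],
)

```text
time_s: 19.0
tcp_pos: [0.5307, -0.0055, 0.1488]
eef_rot: [-142.8, 89.8, 21.8]
contact_force: [-0.3, 0.3, -1.4]
gripper_width: 0.0543
```

Run:
```python
from h import *
s,p,im=snap("w9")
v=[.54625,-.0070,-.2688]
I=cv2.resize(im[80:240,100:410],None,fx=2.5,fy=2.5,interpolation=cv2.INTER_CUBIC)
def L(P,z,c,w): cv2.polylines(I,[np.round((proj(p,place(np.c_[np.array(P)/1e3,np.full(len(P),z)],*w),True)-[100,80]+.5)*2.5-.5).astype(int)],True,c,1)
L([(-55,-150),(55,-150),(55,150),(-55,150)],.018,(255,0,0),v)
L([(-27,72),(-27,108),(27,108),(27,98),(39,98),(39,82),(27,82),(27,72)],.034,(0,0,255),v)
for y in(0,-90):L([(-29,y-23),(29,y-23),(29,y+23),(-29,y+23)],.038,(0,255,0),v)
cv2.imwrite("pics/c9.png",I)
c0,s0=np.cos(v[2]),np.sin(v[2]);KD=[dense(.054,.036,.01,.034),dense(.024,.016,.01,.034,.027)]
for m,c,a in blobs(im,(12,90,60),(32,255,255),700):
    x=unproj(p,c,.03,True)[0]
    if not(.45<x[0]<.65 and abs(x[1])<.15):continue
    f,q=fit(p,m,KD if x[1]>.04 else [dense(.058,.046,.018,.038)],(x[0],x[1],[-.35,-.2]),True);d=f[:2]-v[:2]
    print("plate frame mm",np.round([1e3*(c0*d[0]+s0*d[1]),1e3*(-s0*d[0]+c0*d[1])],1),"dyaw",(f[2]-v[2]).round(3),q.round(3))
```

```text
19.0 [ 0.5307 -0.0055  0.1488] jaw -1.8401 w 0.0543 F [-0.3  0.3 -1.4]
plate frame mm [ 0.5 91. ] dyaw -0.001 0.955
plate frame mm [0.2 0.2] dyaw 0.01 0.981
plate frame mm [ -0.4 -89.5] dyaw -0.003 0.957
```

View pics/c9.png

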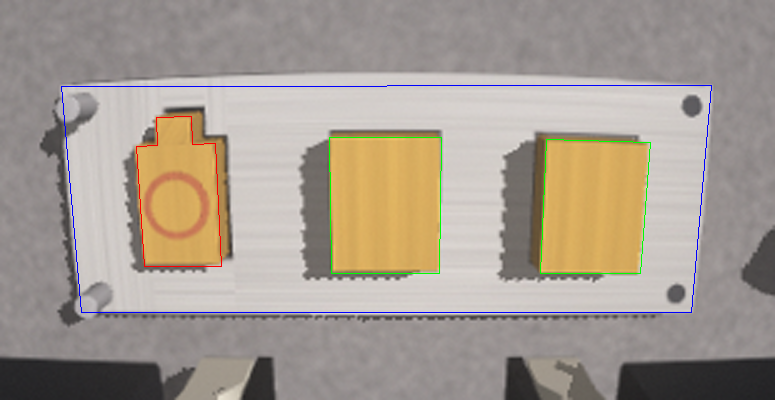

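```bash
python3 -c "
from plant import r
s=r.get_state();print(s['time_s'],s['contact_force'].round(1),s['qd'].round(2));print(r.close_job())"
```

```text
19.05 [-0.1 -0.3 -0.7] [ 0.81  1.98 -0.41 -0.01  0.2  -0.02]
the job is handed in; nothing more can be done
None
```

The plate is loaded and the job was handed in at 19.05 s of the 56 s allowed. The master block is in the pocket with its tongue in the slot, and one blank sits on each outline.

Last wrist-camera measurements, in the plate frame:

| Piece | Target (x, y mm) | Measured (x, y mm) | Off square (rad) |
|---|---|---|---|
| Master block | 0, 90 | 0.5, 91.0 | 0.001 |
| Blank moved off the pocket to the middle outline | 0, 0 | 0.2, 0.2 | 0.010 |
| Blank straightened on the end outline | 0, -90 | -0.4, -89.5 | 0.003 |

- **Seating:** the master went down freely to the pocket floor, and the contact force there was small (about 4.5 N). In the last picture all three tops lie on the drawn model outlines.
- **Failed first grasp:** the first attempt closed above the blank without touching it. The fingertips really sit about 30 mm short of the reported TCP, contrary to the description. I measured that offset from the wrist picture and worked to it afterwards.
- **Cameras disagreed:** the top and wrist cameras differed by about 2 mm in x and in y, so I used the wrist camera's values.
- **Not checked:** I did not measure the bystanders again at the end. No contact with them was planned, and I saw no sign of any.

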